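Charge a grinding jar from a lever ball dispenser

TASK

Put two steel balls into the empty grinding jar with the ball dispenser: press the red pad of its rocking lever all the way down so that the yellow gate at the other end lifts and one ball rolls into the jar, let the lever rock right back up, then do the same once more. Leave the other three balls in the dispenser, work the dispenser by its red pad alone, and do not touch the balls or the jar or disturb the things standing around. Finish clear of everything, with the lever back up.

Things in the scene. Friction and masses are not known exactly. Their poses are not given: they have to be found in the camera images.
- dispenser: Ball dispenser fixed to the bench: grey base plate 104 mm wide, x -180 to +205 mm, 10 mm thick; over it a track of steel rods along x, 10 degrees downhill to +x; blue bearing plates either side at x = -40 mm, 79 mm over their outsides, 136 mm high. Origin on the bench under the track, z up. The jar stands at x = +150 mm, the press pad at x = -151 mm.
- lever (a joint): Rocking lever, a steel fork round the track, pivot 126 mm up. 0 = rest (sprung: pad up, gate down); 0.22 rad = stop (pad 25 mm lower, gate raised 28 mm). Pad force 2.5 N to start, 5 N fully down. The gate frees the front ball above 0.15 rad while a pin holds the rest: one full press, one ball, in the jar about 1 s later. Back at 0, the next ball rolls to the gate within 0.5 s.
- pad (a point): Middle of the upper face of the red ribbed press pad at the lever's upper outer end: 40 mm along the lever, 60 mm across, 157 mm above the bench at rest, 115 mm from the pivot. It slopes 10 degrees down towards the track at rest and comes about level when pressed; it moves with the lever. Nothing stands above it; the track beside it is no higher.
- gate_edge (a point): Lower edge of the yellow gate blade (20 mm wide) that hangs from an arch over the lower end of the track and holds back the front ball; 97 mm above the bench at rest. Lifted only by means of the pad.
- jar_mouth (a point): Centre of the mouth of the open stainless-steel grinding jar, 79 mm outside diameter, 69 mm inside, 60 mm high, standing loose between three pegs on the dispenser's base plate under the end of the track; the mouth is 70 mm above the bench.
- ball0_center (a point): Centre of a 25 mm polished steel ball (64 g), number 1 in the row on the track counted from the gate, the first to be let out.
- ball1_center (a point): Centre of a 25 mm polished steel ball (64 g), number 2 in the row on the track counted from the gate, the second to be let out.
- ball2_center (a point): Centre of a 25 mm polished steel ball (64 g), number 3 in the row on the track counted from the gate; it stays in the dispenser.
- ball3_center (a point): Centre of a 25 mm polished steel ball (64 g), number 4 in the row on the track counted from the gate; it stays in the dispenser.
- ball4_center (a point): Centre of a 25 mm polished steel ball (64 g), number 5 in the row on the track counted from the gate; it stays in the dispenser.
- lid_mid (a point): Bystander: steel lid of the jar, a disc of 80 mm diameter with a knob, 31 mm high, lying on the bench. Point at half its height.
- reagent_mid (a point): Bystander: white plastic reagent bottle, 48 mm diameter, 85 mm high. Point at half its height.
- weigher_mid (a point): Bystander: amber glass jar with black cap, 42 mm diameter, 52 mm high. Point at half its height.
- brush_grip (a point): Bystander: cleaning brush 130 mm long lying on the bench. Point on its handle.

How it is judged:
On the way, in this order (a step that is already met when the one before it is completed fails the run):
1. the first ball lies in the jar (horizontal distance between ball0_center and jar_mouth below 0.03 m and z of ball0_center in the frame of jar_mouth between -0.056 and -0.015 m), for 0.2 s.
2. the second ball lies in the jar (horizontal distance between ball1_center and jar_mouth below 0.03 m and z of ball1_center in the frame of jar_mouth between -0.056 and -0.015 m), for 0.2 s.
At the end, for the whole second after the job is handed in: The first two balls lie at rest in the jar (centre at least 15 mm below its rim), the other three are at rest on the track behind the gate, the lever is back up (under 0.02 rad), and the jar stands upright in its place (all of step 1 and all of step 2 and x of ball2_center in the frame of dispenser between -0.09 and 0.09 m and z of each of ball2_center, ball3_center, ball4_center in the frame of dispenser above 0.09 m and y of ball2_center in the frame of dispenser between -0.02 and 0.02 m and x of ball3_center in the frame of dispenser between -0.09 and 0.09 m and y of ball3_center in the frame of dispenser between -0.02 and 0.02 m and x of ball4_center in the frame of dispenser between -0.09 and 0.09 m and y of ball4_center in the frame of dispenser between -0.02 and 0.02 m and value of joint lever below 0.02 rad and angle between jar_mouth's own z axis and vertical below 0.1 rad and linear speed of each of ball0, ball1, ball2, ball3, ball4 below 0.05 m/s); the robot touches nothing.
It fails at once if a third ball passes the gate or leaves the track (x of any of ball2_center, ball3_center, ball4_center in the frame of dispenser above 0.1 m or z of any of ball2_center, ball3_center, ball4_center in the frame of dispenser below 0.085 m).
It fails at once if the robot touches a ball (contact force between any of the fingers, the arm and ball0 above 0.3 N or contact force between any of the fingers, the arm and ball1 above 0.3 N or contact force between any of the fingers, the arm and ball2 above 0.3 N or contact force between any of the fingers, the arm and ball3 above 0.3 N or contact force between any of the fingers, the arm and ball4 above 0.3 N).
It fails at once if the robot touches the yellow gate or any other part of the lever than the red pad (contact force between any of the fingers, the arm and lever_c0 above 0.3 N or contact force between any of the fingers, the arm and lever_c1 above 0.3 N or contact force between any of the fingers, the arm and lever_c2 above 0.3 N or contact force between any of the fingers, the arm and lever_c3 above 0.3 N or contact force between any of the fingers, the arm and lever_c4 above 0.3 N or contact force between any of the fingers, the arm and lever_c5 above 0.3 N or contact force between any of the fingers, the arm and lever_c6 above 0.3 N or contact force between any of the fingers, the arm and lever_c7 above 0.3 N or contact force between any of the fingers, the arm and lever_c8 above 0.3 N or contact force between any of the fingers, the arm and lever_c9 above 0.3 N or contact force between any of the fingers, the arm and lever_c10 above 0.3 N or contact force between any of the fingers, the arm and lever_c11 above 0.3 N).
It fails at once if the robot touches the jar, or it is shifted by more than 15 mm or tipped (contact force between any of the fingers, the arm and jar above 0.3 N or distance of jar_mouth from where it was at the start of the episode above 0.015 m or angle between jar_mouth's own z axis and vertical above 0.2 rad).
It fails at once if a bystander is shifted by more than 15 mm (distance of any of lid_mid, reagent_mid, weigher_mid, brush_grip from where it was at the start of the episode above 0.015 m).
It also fails if it takes over 40 s, if anything falls off the work surface, if the arm or the gripper's body presses on something with over 40 N, if the wrist force passes 120 N, or if a joint passes its speed limit or range.

ROBOT

A 6-joint arm with a two-finger parallel gripper is mounted at the origin on the work surface. World frame = base frame: x ahead of the robot, y to its left, z up, the work surface at z = 0. Lengths are in m, angles in rad, forces in N, time in s.
With the tool pointing down it reaches from about 0.375 to 0.975 m from the base axis. Payload 3.8 kg.
Tool frame: the origin (TCP) lies on the centre line of the jaws, within the pads' length; the fingertips stand 17 mm ahead of it and the grasp point (between the pads) lies 2 mm behind it (bot.tip_extent is the distance from the TCP to the fingertips, in m); z points along the fingers, y is the line along which they close (so a half turn about z gives the same grasp; the last joint's range is limited). The gripper opens to 85 mm and grips with 20 to 120 N. Pads are 22 mm wide; open, the fingers measure 114 mm over their backs; the gripper's body (76 mm by 85 mm) begins 54 mm behind the grasp point. The pads swing forward as they close: fully open they stand 13 mm farther back than shut.
Start: joints at [1.302, 0.264, 1.604, -0, 1.274, -0.037], TCP at [0.155, 0.657, 0.248] pointing down, gripper open.
Joint ranges: [-2.63, 2.63], [-0.94, 2.18], [0.31, 2.57], [-1.31, 4.45], [0, 2.66], [-2.55, 2.55]. Speed limits (rad/s): [2.57, 2.57, 3.14, 3.14, 3.14, 3.14].

INTERFACE

Orientations are given as a rotation vector (axis times angle).
In Python, from workcell import readout, read_camera, finish_job, bot gives the robot as it stands.
- The arm moves only by the tool jog_arm, never from a script. Its argument "deltas" is one flat list of numbers, 7 for each row, row after row: the shift along the tool's x, y, z in m, then the turn, a rotation vector about the tool's x, y, z in degrees, then the gripper command: -1 is shut, 1 is fully open, values between are in proportion. A call has 1 to 8 rows; each row is the pose to reach, as a shift and turn from the pose commanded when the call began, along the tool's axes at that moment; what a row does not reach only later rows make up. A row lasts 1/10 s, in which the tool goes at most 50 mm and 8.59 degrees, less where a joint would pass 70% of its speed; a pose out of reach is approached as far as the arm can. A call with a gripper value outside its range is refused whole. The fingers move at their own pace and stop on an object; "squeeze" is the grip in N (left out, the last holds). Time passes only in rows, so rows that repeat a pose let the fingers close. It gives the time, the measured TCP pose, the force, the opening and the grip force at its end, in the units of the state.
- readout.read_state(): the state, without advancing time (a new reading comes with each control period).
- read_camera(name): name is "scene" or "side" or "wrist"; returns a dict with "color" (384x512x3 uint8, blue, green, red), "fx", "fy", "cx", "cy" (pixels), "origin" and "attitude" of the camera in the world. Camera axes: x right, y down, z forward; pixel columns grow to the right and rows downward; lengths in m; the calibration is good to about 2 mm. The wrist camera is an equidistant fisheye: a pixel r from the principal point sees the ray r / f radians off the axis. A picture is of the moment at which its call begins. There is no depth.
- finish_job(): hands the job in; it is judged then, once.
The state is a dict: "time": time; "q": joint angles; "joint_vel": joint speeds; "joint_torque": joint torques, N m; "tool_pos": TCP position; "tcp_rot": TCP orientation; "wrist_force": force on the tool from outside, world axes, zero at the start; "torque": the same for the moment, N m; "width": opening from 0.0 (shut) to 1.0 (fully open); "grip_force": force on a finger pad.
Only numpy, scipy, OpenCV 4.12 (cv2) and the standard library are available. Lean on these libraries where they do the work, as an engineer would, in place of code of your own. Each camera call takes 0.05 s, during which the arm holds its last target. There are 200 camera calls.

## Working session

There is one attempt and no reset: what is moved stays moved. The work goes in short steps, Python scripts to look and compute and a tool call to move; the robot and the scene stay as the last step left them, time stands still between calls to the robot, and variables do not carry over. Pictures are saved under pics/ and viewed, at most 10 in all, crops included, and the job is handed in when it is done.

Besides the shell and the picture viewer there is one more tool, called after "Call:" as a command line: name --argument value ..., lists and objects as JSON in quotes. jog_arm: Moves the arm, as the interface text tells. Its arguments: {"type":"object","properties":{"deltas":{"type":"array"},"squeeze":{"type":"number"}},"required":["deltas"]}

```bash
mkdir -p pics; cat > h.py <<'E'
import numpy as np, cv2
from scipy.spatial.transform import Rotation as R
from workcell import readout, read_camera, finish_job, bot
def att(c):
    a=np.array(c["attitude"],float)
    return a if a.shape==(3,3) else (R.from_rotvec(a).as_matrix() if a.size==3 else R.from_quat(a).as_matrix())
def ray(c,u,v):
    d=np.array([(u-c["cx"])/c["fx"],(v-c["cy"])/c["fy"],1.]); d=att(c)@d
    return np.array(c["origin"]),d/np.linalg.norm(d)
def onz(c,u,v,z):
    o,d=ray(c,u,v); return o+d*(z-o[2])/d[2]
def two(c1,p1,c2,p2):
    o1,d1=ray(c1,*p1);o2,d2=ray(c2,*p2)
    s=np.linalg.lstsq(np.c_[d1,-d2],o2-o1,rcond=None)[0]
    a,b=o1+s[0]*d1,o2+s[1]*d2
    return (a+b)/2,np.linalg.norm(a-b)
def redpad(im):
    h=cv2.cvtColor(im,cv2.COLOR_BGR2HSV)
    m=(((h[...,0]<8)|(h[...,0]>172))&(h[...,1]>130)&(h[...,2]>60)).astype(np.uint8)
    n,l,s,ce=cv2.connectedComponentsWithStats(m)
    i=1+np.argmax(s[1:,4]); return ce[i],s[i],l==i
E
python3 - <<'E'
from h import *
cs={}
for n in("scene","side"):
    c=cs[n]=read_camera(n); cv2.imwrite(f"pics/{n}0.png",c["color"])
    print(n,c["origin"],np.round(att(c),3).tolist(),c["fx"]); 
    try: ce,s,m=redpad(c["color"]); print(ce,s); c["p"]=ce
    except Exception as e: print(e)
print(two(cs["scene"],cs["scene"]["p"],cs["side"],cs["side"]["p"]))
print(readout.read_state())
E
```

```text
scene [0.99223967 0.28648072 0.83826711] [[-0.56, 0.711, -0.426], [0.829, 0.483, -0.282], [0.005, -0.511, -0.86]] 390.34832461996893
[358.8089701  232.29069767] [346 217  27  31 602]
side [ 0.34550432 -0.52124645  0.8848751 ] [[0.904, -0.318, 0.286], [-0.427, -0.685, 0.59], [0.009, -0.655, -0.755]] 458.6163104082262
[202.14454277 124.30973451] [188 114  29  21 339]
(array([0.60503633, 0.27969122, 0.15398922]), np.float64(0.00012256730744064713))
{'time': 0.1, 'q': array([ 1.30209572e+00,  2.64690980e-01,  1.60527898e+00, -3.44086650e-06,
        1.27369489e+00, -3.68988217e-02]), 'joint_vel': array([-0.00170368, -0.00232279, -0.00249662, -0.00112708, -0.00097448,
       -0.00114949]), 'joint_torque': array([ 6.92245831e-04, -5.16698277e+01, -3.68595421e+01, -6.31266943e-06,
        6.24258479e-03, -5.77401721e-06]), 'tool_pos': array([0.15489985, 0.65632504, 0.24705518]), 'tcp_rot': array([-0.36326088, -3.12020422,  0.00321754]), 'wrist_force': array([-0.16186812,  1.03587931, -0.24613657]), 'torque': array([-0.03490385,  0.01795586, -0.011416  ]), 'grip_force': 0.0, 'width': 1.0036183732596249}
```

View pics/scene0.png

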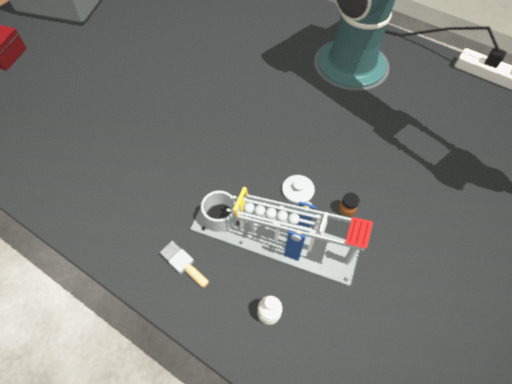

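View pics/side0.png

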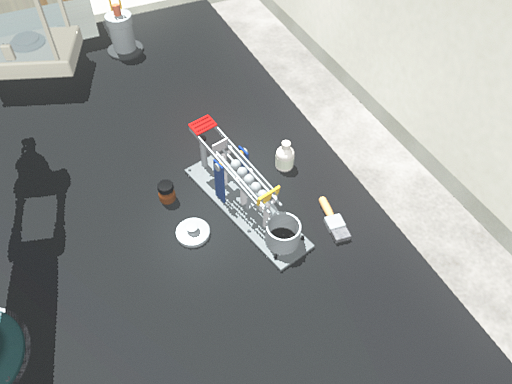

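The scene view shows the red pad at (359,232), the gate at (241,202) and the jar at (218,210). In the side view the pad is at (202,124) and the jar at (283,232). Triangulating the pad gives about (0.605, 0.280, 0.154).

```bash
python3 - <<'E'
from h import *
a=read_camera("scene");b=read_camera("side")
def yel(im,near):
    h=cv2.cvtColor(im,cv2.COLOR_BGR2HSV); m=((abs(h[...,0].astype(int)-25)<6)&(h[...,1]>170)&(h[...,2]>120)).astype(np.uint8)
    n,l,s,ce=cv2.connectedComponentsWithStats(m); ok=[i for i in range(1,n) if s[i,4]>15]
    i=min(ok,key=lambda i:np.hypot(*(ce[i]-near))); return ce[i]
print("gate",two(a,yel(a["color"],(241,202)),b,yel(b["color"],(268,194))))
j1=onz(a,218,206,.07);j2=onz(b,283,225,.07);print("jar",j1,j2)
pa=onz(a,*redpad(a["color"])[0],.155);pb=onz(b,*redpad(b["color"])[0],.155);print("pad",pa,pb)
for c in(a,b):
    m=redpad(c["color"])[2].astype(np.uint8); q=cv2.boxPoints(cv2.minAreaRect(np.argwhere(m)[:,::-1].astype(np.float32)))
    print([np.round(onz(c,*p,.157)[:2],3).tolist() for p in q])
pad=(pa+pb)/2; j=(j1+j2)/2; d=(j-pad)[:2]; print("len",np.linalg.norm(d),"yaw",np.degrees(np.arctan2(d[1],d[0])))
s=readout.read_state(); T=R.from_rotvec(s["tcp_rot"]).as_matrix(); print(T.round(3))
t=np.array([*pad[:2],.235]); print("tool shift",T.T@(t-s["tool_pos"]))
v=T.T@np.r_[d/np.linalg.norm(d),0]; print("turn about tool z to put x on disp x:",np.degrees(np.arctan2(v[1],v[0])))
E
```

```text
Traceback (most recent call last):
ValueError: min() iterable argument is empty
```

```bash
python3 - <<'E'
from h import *
a=read_camera("scene");b=read_camera("side")
j1=onz(a,218,206,.07);j2=onz(b,283,225,.07);print("jar",j1,j2)
pa=onz(a,*redpad(a["color"])[0],.155);pb=onz(b,*redpad(b["color"])[0],.155);print("pad",pa,pb)
for c in(a,b):
    m=redpad(c["color"])[2].astype(np.uint8); q=cv2.boxPoints(cv2.minAreaRect(np.argwhere(m)[:,::-1].astype(np.float32)))
    print([np.round(onz(c,*p,.157)[:2],3).tolist() for p in q])
pad=(pa+pb)/2; j=(j1+j2)/2; d=(j-pad)[:2]; print("len",np.linalg.norm(d),"yaw",np.degrees(np.arctan2(d[1],d[0])))
s=readout.read_state(); T=R.from_rotvec(s["tcp_rot"]).as_matrix(); print(T.round(3))
t=np.array([*pad[:2],.235]); print("tool shift",T.T@(t-s["tool_pos"]))
v=T.T@np.r_[d/np.linalg.norm(d),0]; print("turn about tool z to put x on disp x:",np.degrees(np.arctan2(v[1],v[0])))
E
```

```text
jar [ 0.67665359 -0.0128873   0.07      ] [ 0.67438468 -0.01350658  0.07      ]
pad [0.6055013  0.27972735 0.155     ] [0.60463785 0.27843071 0.155     ]
[[0.642, 0.268], [0.583, 0.252], [0.57, 0.292], [0.629, 0.306]]
[[0.573, 0.293], [0.639, 0.309], [0.635, 0.259], [0.571, 0.244]]
len 0.3006466105668395 yaw -76.44805647884431
[[-0.973  0.23  -0.   ]
 [ 0.23   0.973 -0.001]
 [-0.    -0.001 -1.   ]]
tool shift [-0.52474594 -0.26417222  0.0130355 ]
turn about tool z to put x on disp x: -116.83033319573755
```

Call:
jog_arm --deltas '[-0.02,-0.01,0,0,0,7.9,-1,-0.06,-0.03,0,0,0,15.8,-1,-0.1,-0.05,0,0,0,23.7,-1,-0.14,-0.07,0,0,0,31.6,-1,-0.18,-0.09,0,0,0,39.5,-1,-0.22,-0.11,0,0,0,47.4,-1,-0.26,-0.13,0,0,0,55.3,-1,-0.3,-0.15,0,0,0,63.2,-1]' --squeeze 40

```text
time: 1.1
tool_pos: [0.4137, 0.4407, 0.2484]
tcp_rot: [1.951, 2.462, 0.001]
wrist_force: [0.9, 0.7, -0.3]
width: -0.002
grip_force: 0.0
```

```bash
cat > go.py <<'E'
from h import *
import sys
s=readout.read_state(); T=R.from_rotvec(s["tcp_rot"]).as_matrix()
t=np.array([float(x) for x in sys.argv[1:4]]); print(s["time"],s["tool_pos"],s["width"],s["wrist_force"]); print("shift",(T.T@(t-s["tool_pos"])).round(4))
d=np.array([.0705,-.2927,0]);v=T.T@d; print("ang x to disp",np.degrees(np.arctan2(v[1],v[0])),T[:,2].round(3),bot.tip_extent)
E
python3 go.py .605 .280 .235
```

```text
1.1 [0.4137452  0.440704   0.24843457] -0.0017767808289390278 [ 0.88083141  0.72685846 -0.29931312]
shift [-0.2001  0.1495  0.0134]
ang x to disp 179.65611915570847 [ 0.  0. -1.] 0.017
```

Call:
jog_arm --deltas '[-0.03,0.022,0,0,0,0,-1,-0.066,0.049,0,0,0,0,-1,-0.1,0.075,0.004,0,0,0,-1,-0.134,0.1,0.008,0,0,0,-1,-0.17,0.127,0.012,0,0,0,-1,-0.2,0.15,0.013,0,0,0,-1,-0.2,0.15,0.025,0,0,0,-1,-0.2,0.15,0.03,0,0,0,-1]'

```text
time: 1.9
tool_pos: [0.6051, 0.2816, 0.2168]
tcp_rot: [-1.946, -2.464, 0.003]
wrist_force: [-0.1, 0.9, -0.2]
width: -0.002
grip_force: 0.0
```

```bash
python3 go.py .605 .280 .174; python3 - <<'E'
from h import *
for n in("scene","side"):
    c=read_camera(n);im=c["color"]; 
    u,v=(359,232) if n=="scene" else (202,124)
    y0=max(v-75,0);cv2.imwrite(f"pics/{n}1.png",cv2.resize(im[y0:v+75,u-100:u+100],None,fx=3,fy=3,interpolation=2))
p=[cv2.imread(f"pics/{n}1.png") for n in("scene","side")]
h=min(x.shape[0] for x in p); cv2.imwrite("pics/both1.png",cv2.resize(np.hstack([x[:h] for x in p]),(800,int(h*800/1200))))
E
```

```text
1.9 [0.60514147 0.28162378 0.2167586 ] -0.0018599288508079918 [-0.10433086  0.90250232 -0.15130574]
shift [-0.0015 -0.0004  0.0428]
ang x to disp 179.85334553754544 [-0.002 -0.    -1.   ] 0.017
```

View pics/both1.png

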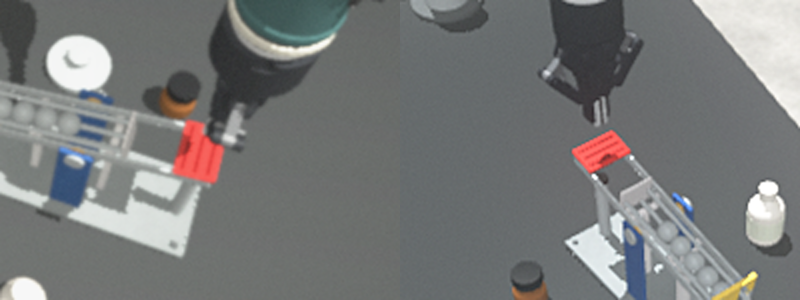

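The crops show the shut fingertips just above the red pad in both views, with nothing else near. I'll press now.

Call:
jog_arm --deltas '[0,0,0.02,0,0,0,-1,0,0,0.036,0,0,0,-1,0,0,0.044,0,0,0,-1,0,0,0.05,0,0,0,-1,0,0,0.056,0,0,0,-1,0,0,0.062,0,0,0,-1,0,0,0.066,0,0,0,-1,0,0,0.067,0,0,0,-1]'

```text
time: 2.8
tool_pos: [0.6056, 0.2836, 0.1519]
tcp_rot: [-1.945, -2.467, -0.003]
wrist_force: [-2.2, 3.5, 6.3]
width: 0.002
grip_force: 3.0
```

Call:
jog_arm --deltas '[0,0,0.001,0,0,0,-1,0,0,0.002,0,0,0,-1,0,0,0.002,0,0,0,-1]'

```text
time: 3.1
tool_pos: [0.6056, 0.2837, 0.1503]
tcp_rot: [-1.945, -2.467, -0.004]
wrist_force: [-2.8, 4.7, 5.7]
width: -0.001
grip_force: 3.0
```

```bash
python3 go.py .605 .280 .174; cat > look.py <<'E'
from h import *
import sys
k=sys.argv[1]; p=[]
for n,(u,v) in(("scene",(250,215)),("side",(260,190))):
    im=read_camera(n)["color"]; p.append(cv2.resize(im[v-75:v+75,u-66:u+67],None,fx=3,fy=4*.75,interpolation=2))
cv2.imwrite(f"pics/{k}.png",np.hstack(p))
E
python3 look.py p1
```

```text
3.1 [0.60559874 0.28371786 0.15028691] -0.0011875172743387385 [-2.83673746  4.7254849   5.72154957]
shift [-0.0034 -0.0014 -0.0237]
ang x to disp 179.9663190494406 [ 0.001  0.002 -1.   ] 0.017
```

View pics/p1.png

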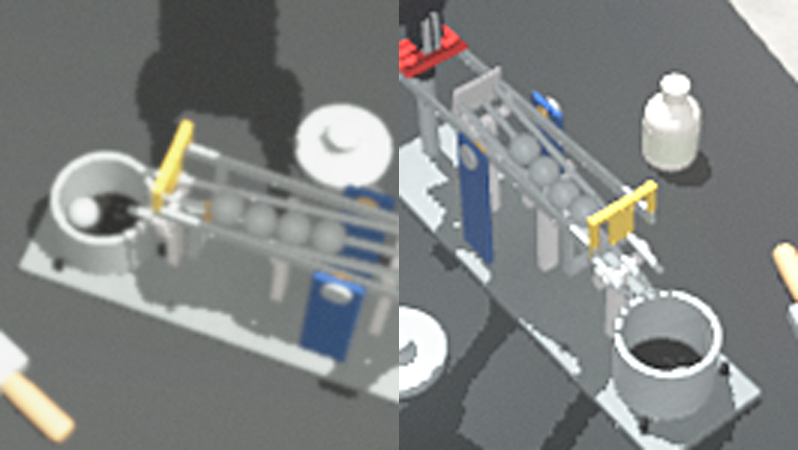

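The left crop shows the gate raised and the first ball in the jar at about (85,212), with four balls still on the track. Now I'll release.

Call:
jog_arm --deltas '[0,0,-0.006,0,0,0,-1,0,0,-0.014,0,0,0,-1,0,0,-0.022,0,0,0,-1,0,0,-0.032,0,0,0,-1,0,0,-0.045,0,0,0,-1,0,0,-0.045,0,0,0,-1,0,0,-0.045,0,0,0,-1,0,0,-0.045,0,0,0,-1]'

```text
time: 4.0
tool_pos: [0.6047, 0.2825, 0.1935]
tcp_rot: [-1.944, -2.467, 0.002]
wrist_force: [0.9, -0.6, -0.5]
width: 0.001
grip_force: 0.0
```

Call:
jog_arm --deltas '[0,0,0,0,0,0,-1,0,0,0,0,0,0,-1,0,0,0,0,0,0,-1,0,0,0,0,0,0,-1,0,0,0,0,0,0,-1]'

```text
time: 4.5
tool_pos: [0.6052, 0.2827, 0.1942]
tcp_rot: [-1.945, -2.467, 0.0]
wrist_force: [0.3, -0.0, -0.2]
width: 0.004
grip_force: 0.0
```

```bash
python3 go.py .605 .280 .174;python3 look.py p2
```

```text
4.5 [0.60515988 0.28265565 0.19420494] 0.0037884666866126937 [ 0.31968534 -0.04149756 -0.24256101]
shift [-0.0025 -0.0008  0.0202]
ang x to disp 179.97579298024232 [-0. -0. -1.] 0.017
```

View pics/p2.png

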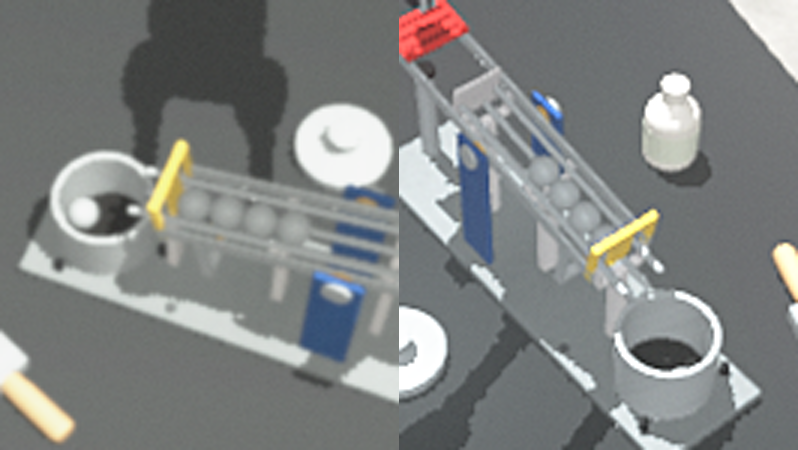

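The gate is down again, the four balls have rolled up to it, with the front one at (195,207), and ball 1 is still in the jar. Next is the second press, to the same depth (TCP z about 0.150).

Call:
jog_arm --deltas '[0,0,0.014,0,0,0,-1,0,0,0.022,0,0,0,-1,0,0,0.028,0,0,0,-1,0,0,0.034,0,0,0,-1,0,0,0.04,0,0,0,-1,0,0,0.044,0,0,0,-1,0,0,0.046,0,0,0,-1,0,0,0.046,0,0,0,-1]'

```text
time: 5.4
tool_pos: [0.6051, 0.2837, 0.149]
tcp_rot: [-1.944, -2.467, -0.002]
wrist_force: [-2.5, 3.2, 5.1]
width: -0.003
grip_force: 2.9
```

Call:
jog_arm --deltas '[0,0,0,0,0,0,-1,0,0,0,0,0,0,-1,0,0,0,0,0,0,-1,0,0,0,0,0,0,-1,0,0,0,0,0,0,-1]'

```text
time: 5.9
tool_pos: [0.6051, 0.2837, 0.149]
tcp_rot: [-1.944, -2.467, -0.002]
wrist_force: [-2.8, 4.7, 6.0]
width: -0.001
grip_force: 3.1
```

```bash
python3 look.py p3
```

```text
(no output)
```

View pics/p3.png

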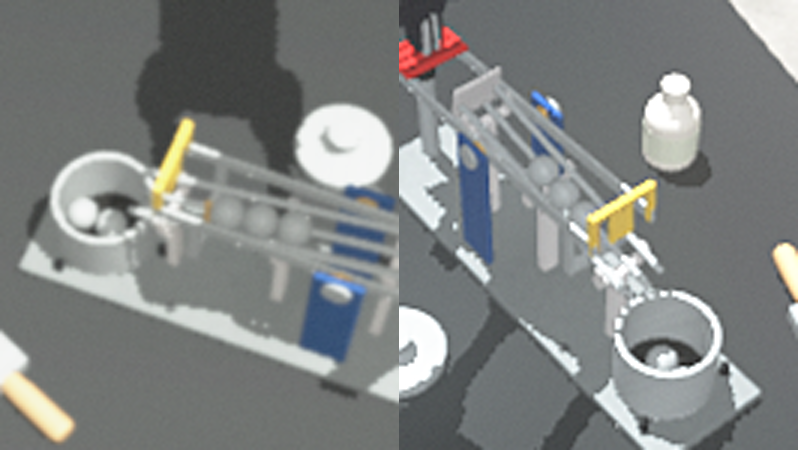

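Both balls are in the jar, at (83,212) and (112,222), and three are held on the track. I'll release and retreat upward.

Call:
jog_arm --deltas '[0,0,-0.006,0,0,0,-1,0,0,-0.014,0,0,0,-1,0,0,-0.022,0,0,0,-1,0,0,-0.032,0,0,0,-1,0,0,-0.05,0,0,0,-1,0,0,-0.07,0,0,0,-1,0,0,-0.09,0,0,0,-1,0,0,-0.1,0,0,0,-1]'

```text
time: 6.8
tool_pos: [0.6058, 0.2827, 0.2504]
tcp_rot: [1.944, 2.466, 0.003]
wrist_force: [-0.0, 0.7, -0.8]
width: -0.001
grip_force: 0.0
```

Call:
jog_arm --deltas '[0,0,0,0,0,0,-1,0,0,0,0,0,0,-1,0,0,0,0,0,0,-1,0,0,0,0,0,0,-1,0,0,0,0,0,0,-1,0,0,0,0,0,0,-1,0,0,0,0,0,0,-1,0,0,0,0,0,0,-1]'

```text
time: 7.6
tool_pos: [0.6052, 0.2826, 0.2482]
tcp_rot: [1.945, 2.467, -0.0]
wrist_force: [0.8, 0.2, -0.2]
width: -0.001
grip_force: 0.0
```

```bash
python3 look.py p4
```

```text
(no output)
```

View pics/p4.png

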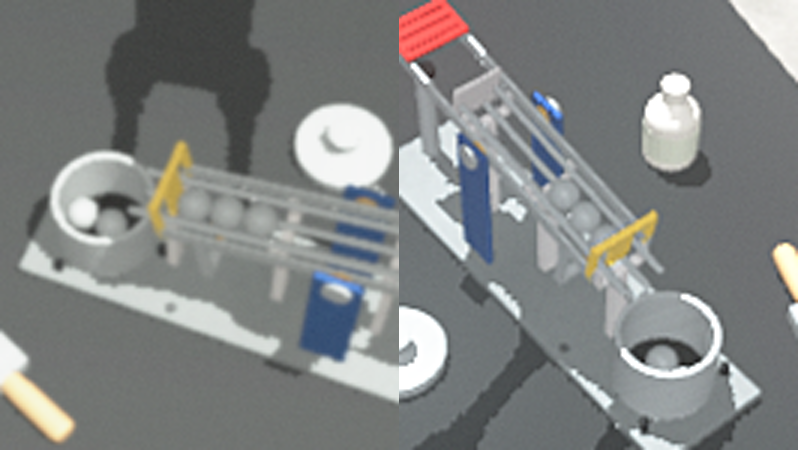

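The final view shows two balls in the jar, three behind the lowered gate, the lever up and the arm clear.

```bash
python3 -c "
from workcell import finish_job
print(finish_job())"
```

```text
the job is handed in; nothing more can be done
None
```

I've handed the job in: two presses of the red pad put two balls in the jar, the other three are behind the lowered gate, the lever is back up and the arm is clear above the pad; no verdict was returned.

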